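# Slide and nest pulled phone batteries in the used-battery tray

## Robot

A 6-joint arm with a two-finger parallel gripper is mounted at the origin on the work surface. World frame = base frame: x ahead of the robot, y to its left, z up, the work surface at z = 0. Lengths are in m, angles in rad, forces in N, time in s.
With the tool pointing down it reaches from about 0.275 to 0.725 m from the base axis. Payload 5.6 kg.
Tool frame: the origin (TCP) lies midway between the tips of the shut fingers; the grasp point (between the pads) lies 19 mm behind it; z points along the fingers, y is the line along which they close (so a half turn about z gives the same grasp; the last joint's range is limited). The gripper opens to 85 mm and grips with 20 to 120 N. Pads are 22 mm wide; open, the fingers measure 114 mm over their backs; the gripper's body (76 mm by 85 mm) begins 54 mm behind the grasp point. The pads swing forward as they close: fully open they stand 13 mm farther back than shut.
Start: joints at [1.441, 0.255, 0.108, 0, -1.424, -0.285], TCP at [0.222, 0.503, 0.231] pointing down, gripper open.
Joint ranges: [-2.95, 2.95], [-1.21, 1.97], [-1.09, 1.5], [-2.87, 1.71], [-2.94, -0.07], [-3.05, 3.05]. Speed limits (rad/s): [2.57, 2.57, 3.14, 3.14, 3.14, 3.14].

## Interface

Orientations are given as a 3x3 rotation matrix whose columns are the frame's x, y, z axes.
In Python, from plant import env, eyes, finder gives the robot as it stands. Calls block until the motion is done:
- env.goto(position, orientation): joint-space move of the TCP to a pose.
- env.servo_line(position, ori=None, max_speed=0.15, until_force=None): straight line of the TCP; ori=None keeps the orientation; max_speed is the mean speed in m/s. With until_force (N) it stops when the force on the tool has changed by that much, and returns True; else False.
- env.goto_joints(angles): joint-space move.
- env.command_gripper(opening): opening from 0.0 (shut) to 1.0 (fully open); the grip force is fixed at half the most; returns when the fingers have stopped.
- env.dwell(seconds).
- env.inverse_kinematics(position, orientation): joint angles nearest the present ones, or None.
- eyes.read_camera(name): name is "side" or "top"; returns a dict with "frame" (480x640x3 uint8, blue, green, red), "K" (3x3 intrinsics, pixels), "dist" ([k1, k2, p1, p2, k3] as OpenCV has them; the pictures are not rectified), "eye" and "orientation" of the camera in the world. Camera axes: x right, y down, z forward; pixel columns grow to the right and rows downward; lengths in m; the calibration is good to about 2 mm. A picture is of the moment at which its call begins. There is no depth.
A pose or a line that the arm cannot do raises env.PlanningError and nothing moves.
- env.hand_in(): hands the job in; it is judged then, once.
Trained networks look in a picture, given as the dict that the camera call returned (one of the last four; its "shot" number tells which), for a name from the list of things; names that differ only in an ending like _2 or _b are one class to them, and where a whole thing is asked for, a point or a joint stands for the part that bears it (a point fixed in the world has none). Each returns a list of dicts, best first, with "p" (0 to 1); they miss things now and then, are a little off and sometimes report something else, mostly with a low value. They report only what shows in the picture. A call takes as long as a camera call.
- finder.trace(target, picture): "region" (480x640 bool, what is visible of it) and "at" ([row, column] in pixels, amid what is visible of it).
Readings, each from a call of its own:
- env.get_time_s(): time.
- env.get_joint_pos(): joint angles.
- env.get_joint_velocities(): joint speeds.
- env.get_effort(): joint torques, N m.
- env.get_position(): TCP position.
- env.get_eef_rot(): TCP orientation.
- env.get_wrist_force(): force on the tool from outside, world axes, zero at the start.
- env.get_wrist_torque(): the same for the moment, N m.
- env.get_width(): opening from 0.0 (shut) to 1.0 (fully open).
- env.get_finger_force(): force on a finger pad.
Only numpy, scipy, OpenCV 4.12 (cv2) and the standard library are available. Lean on these libraries where they do the work, as an engineer would, in place of code of your own. Each camera call takes 0.05 s, during which the arm holds its last target. There are 200 camera calls.

## Task

Clear the three pulled phone batteries off the counter into the red steel tray: slide each one flat along the counter, never lifting or tipping it and pressing only gently, in through the tray's open front, turned and ordered so that the two L-shaped packs interlock beside the long one. All three must end lying flat on the tray's floor, side by side without overlapping and wholly inside, with nothing sticking out of the open front; leave the steel weight, the dish, the screwdriver and the phone in its stand where they are.

Things in the scene. Friction and masses are not known exactly. Their poses are not given: they have to be found in the camera images.
- tray: Shallow red steel tray, fixed; three walls 10 mm high, 6 mm thick, open to the front (robot side), wall ends rounded. Its thin floor is level with the counter: no step. Origin: counter level, middle of the open front edge, in line with the side walls' front ends; x points in to the back wall (inside x 0 to 127 mm), y left seen from the front (inside y -53.5 to 53.5 mm).
- cell_a: L-shaped black battery pack, rigid, 7 mm thick incl. 1 mm tacky white tape on top (on the arm: x -40 to 40, y -28.5 to -4.5 mm), 5 mm corner radii, 45 g. Arm x -44 to 44, y -32 to -1 mm; foot x 10 to 44, y -32 to 32. Origin: underside, centre of the 88 x 64 mm outline; x along the arm towards the foot, y towards the foot's free end, z up. Stays face up. Same as cell_b.
- cell_b: L-shaped black battery pack, rigid, 7 mm thick incl. 1 mm tacky white tape on top (on the arm: x -40 to 40, y -28.5 to -4.5 mm), 5 mm corner radii, 45 g. Arm x -44 to 44, y -32 to -1 mm; foot x 10 to 44, y -32 to 32. Origin: underside, centre of the 88 x 64 mm outline; x along the arm towards the foot, y towards the foot's free end, z up. Stays face up. Same as cell_a.
- cell_c: Long black battery pack, rigid, 118 x 38 mm, 7 mm thick incl. 1 mm tacky white tape on top (108 x 30 mm), 5 mm corner radii, 48 g. Origin: underside centre; x along it, z up. All packs slip easily on the counter and on one another; fingers stick to the tape: two fingertips lightly pressed on it (8 to 15 N) drag and turn a pack if moved smoothly; edges can be pushed too.
- weight: Bystander: round steel weight, 56 mm diameter, 41 mm high with a small knob on top, about 0.45 kg, loose. Origin: underside centre.
- dish: Bystander: round white ceramic dish, 90 mm diameter, 18 mm high, loose. Origin: underside centre.
- screwdriver: Bystander: stubby screwdriver with black grip, 85 mm long, 25 mm thick, lying on the counter, loose. Origin: counter level under its middle; x along it, towards the blade.
- stand: Slotted beech stand, 110 (x) x 100 (y) x 43 mm high, fixed; three slots along y; a dark phone is fixed in the front one (to 165 mm). Origin: underside centre.
- phone: Bystander: cracked silver smartphone, 71 x 8.4 x 147 mm, standing upright and loose in the middle slot of the stand, its top 161 mm above the counter. Origin: centre of its lower edge; z up along it.
- cell_a_heel (a point): Corner of cell_a's outline where arm and foot meet, in its frame (44, -32, 0) mm.
- cell_a_toe (a point): Outer corner at the free end of cell_a's foot, in its frame (44, 32, 0) mm.
- cell_a_tip (a point): Outer corner at the free end of cell_a's arm, in its frame (-44, -32, 0) mm.
- cell_b_heel (a point): Corner of cell_b's outline where arm and foot meet, in its frame (44, -32, 0) mm.
- cell_b_toe (a point): Outer corner at the free end of cell_b's foot, in its frame (44, 32, 0) mm.
- cell_b_tip (a point): Outer corner at the free end of cell_b's arm, in its frame (-44, -32, 0) mm.
- cell_c_end0 (a point): Middle of one short end of cell_c, in its frame (-59, 0, 0) mm.
- cell_c_end1 (a point): Middle of the other short end of cell_c, in its frame (59, 0, 0) mm.

How it is judged:
At the end, for the whole second after the job is handed in: All three packs lie flat (tilt under 0.05 rad, underside within 3 mm of the counter), at rest and released, with every listed corner or end inside the tray: between its side walls and its back wall and at most 1 mm out past the open front edge (x of cell_a_heel in the frame of tray between -0.001 and 0.13 m and y of cell_a_heel in the frame of tray between -0.056 and 0.056 m and x of cell_a_toe in the frame of tray between -0.001 and 0.13 m and y of cell_a_toe in the frame of tray between -0.056 and 0.056 m and x of cell_a_tip in the frame of tray between -0.001 and 0.13 m and y of cell_a_tip in the frame of tray between -0.056 and 0.056 m and height (world z) of each of cell_a, cell_b, cell_c below 0.003 m and angle between each of cell_a, cell_b, cell_c's own z axis and vertical below 0.05 rad and linear speed of each of cell_a, cell_b, cell_c below 0.01 m/s and x of cell_b_heel in the frame of tray between -0.001 and 0.13 m and y of cell_b_heel in the frame of tray between -0.056 and 0.056 m and x of cell_b_toe in the frame of tray between -0.001 and 0.13 m and y of cell_b_toe in the frame of tray between -0.056 and 0.056 m and x of cell_b_tip in the frame of tray between -0.001 and 0.13 m and y of cell_b_tip in the frame of tray between -0.056 and 0.056 m and x of cell_c_end0 in the frame of tray between -0.001 and 0.13 m and y of cell_c_end0 in the frame of tray between -0.056 and 0.056 m and x of cell_c_end1 in the frame of tray between -0.001 and 0.13 m and y of cell_c_end1 in the frame of tray between -0.056 and 0.056 m); the robot touches nothing.
It fails at once if a battery pack is lifted more than 12 mm off the counter or tipped more than 0.25 rad (height (world z) of any of cell_a, cell_b, cell_c above 0.012 m or angle between any of cell_a, cell_b, cell_c's own z axis and vertical above 0.25 rad).
It fails at once if a battery pack is pressed or squeezed with more than 45 N (contact force between the fingers and cell_a above 45 N or contact force between the fingers and cell_b above 45 N or contact force between the fingers and cell_c above 45 N).
It fails at once if the steel weight, the dish or the screwdriver is shifted by more than 15 mm (distance of any of weight, dish, screwdriver from where it was at the start of the episode above 0.015 m).
It fails at once if the phone in the stand is shifted by more than 15 mm or tilted more than 0.3 rad (distance of phone from where it was at the start of the episode above 0.015 m or angle between phone's own z axis and vertical above 0.3 rad).
It also fails if it takes over 72 s, if anything falls off the work surface, if the arm or the gripper's body presses on something with over 40 N, if the wrist force passes 120 N, or if a joint passes its speed limit or range.

## Working session

There is one attempt and no reset: what is moved stays moved. The work goes in short steps, each a Python script; the robot and the scene stay as the last script left them, time stands still between calls to the robot, and variables do not carry over. Pictures are saved under pics/ and viewed, at most 10 in all, crops included, and the job is handed in when it is done.

```bash
ls; mkdir -p pics; python3 - <<'E'
from plant import env, eyes, finder
import cv2,numpy as np
ims=[]
for n in("top","side"):
    p=eyes.read_camera(n); cv2.imwrite(f"pics/{n}0.png",p["frame"]); print(n,p["K"],p["dist"],p["eye"],p["orientation"])
print(env.get_time_s())
E
```

```text
pics
plant.py
top [[570.1329602    0.         322.57709516]
 [  0.         570.1329602  242.15543526]
 [  0.           0.           1.        ]] [0.01319291 0.         0.         0.         0.        ] [0.51783673 0.0089208  1.19126193] [[-0.00552509 -0.99826304  0.05865466]
 [-0.99997255  0.00522598 -0.00525175]
 [ 0.0049361  -0.05868207 -0.99826452]]
side [[473.0049863    0.         318.41596611]
 [  0.         473.0049863  245.15426428]
 [  0.           0.           1.        ]] [-0.07245061  0.          0.          0.          0.        ] [ 0.55847767 -0.71796806  0.70444299] [[ 0.99948462 -0.02800621  0.01568915]
 [-0.03035764 -0.66572857  0.74557621]
 [-0.01043605 -0.74566824 -0.66623567]]
0.1
```

View pics/top0.png

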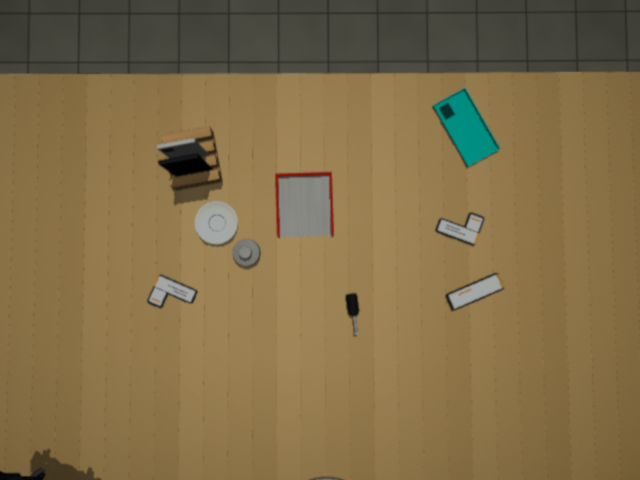

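View pics/side0.png

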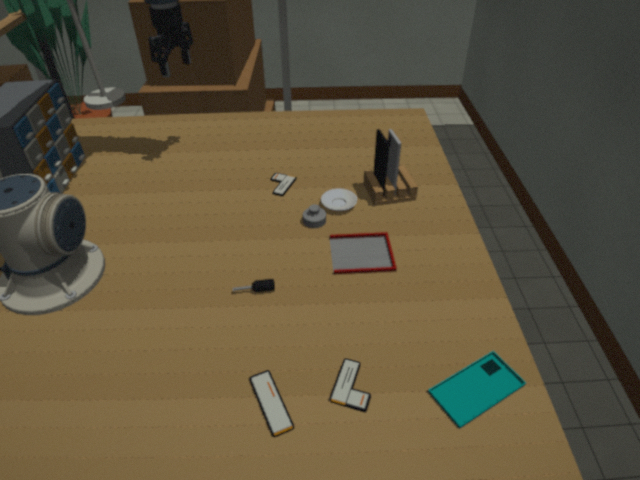

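The top view shows the tray at about (305,205) px with its front edge at row 237. One L is at the left (173,290), one at the right (461,229), and the long pack is at (475,291). The weight (246,254) and screwdriver (352,313) flank the tray's mouth. The side view agrees. Next I fit the poses from silhouettes.

```bash
cat > h.py <<'E'
from plant import env, eyes, finder
import cv2, numpy as np
from scipy.optimize import minimize
def box(x0,x1,y0,y1,z0,z1,r=0):
    c=[(x0+r,y0+r,180),(x1-r,y0+r,270),(x1-r,y1-r,0),(x0+r,y1-r,90)]
    P=[(x+r*np.cos(np.radians(a+t)),y+r*np.sin(np.radians(a+t))) for x,y,a in c for t in (0,45,90)]
    return np.array([(x,y,z) for x,y in P for z in (z0,z1)])/1000
M=dict(tray=[box(0,133,53.5,59.5,0,10),box(0,133,-59.5,-53.5,0,10),box(127,133,-59.5,59.5,0,10)],
 L=[box(-44,44,-32,-1,0,7,5),box(10,44,-32,32,0,7,5)], C=[box(-59,59,-19,19,0,7,5)],
 )
def tf(p,P):
    c,s=np.cos(p[2]),np.sin(p[2]); P=np.asarray(P,float)
    return np.column_stack([p[0]+c*P[:,0]-s*P[:,1],p[1]+s*P[:,0]+c*P[:,1],P[:,2] if P.shape[1]>2 else 0*P[:,0]])
def px(pic,W):
    R=np.array(pic["orientation"]);t=-R.T@np.array(pic["eye"])
    return cv2.projectPoints(W,R.T,t,np.array(pic["K"]),np.array(pic["dist"]))[0][:,0]
def ground(pic,rc,z):
    u=cv2.undistortPoints(np.array([[rc[1],rc[0]]],float)[None],np.array(pic["K"]),np.array(pic["dist"]))[0,0]
    d=np.array(pic["orientation"])@[u[0],u[1],1]; e=np.array(pic["eye"]); return (e+d*(z-e[2])/d[2])[:2]
S=6
def sil(pic,parts,p,win):
    r0,r1,c0,c1=win; m=np.zeros(((r1-r0)*S,(c1-c0)*S),np.uint8)
    for B in parts:
        q=(px(pic,tf(p,B))-[c0,r0]+.5)*S-.5
        cv2.fillConvexPoly(m,cv2.convexHull(np.round(q*16).astype(np.int32)),255,shift=4)
    return cv2.resize(m,(c1-c0,r1-r0),interpolation=cv2.INTER_AREA)/255.
def fit(views,parts,guesses):
    """views: [(pic, mask)]; returns (cost=1-IoU like, pose)"""
    W=[]
    for pic,m in views:
        r,c=np.where(m); W.append((max(r.min()-25,0),min(r.max()+25,480),max(c.min()-25,0),min(c.max()+25,640)))
    def cost(p):
        s=0
        for (pic,m),w in zip(views,W):
            a=sil(pic,parts,p,w); b=m[w[0]:w[1],w[2]:w[3]]
            s+=np.abs(a-b).sum()/m.sum()
        return s/len(views)
    best=None
    for g in guesses:
        g=np.array(g,float); sx=np.array([g,g+[.008,0,0],g+[0,.008,0],g+[0,0,.2]])
        o=minimize(cost,g,method="Nelder-Mead",options=dict(initial_simplex=sx,xatol=1e-4,fatol=1e-4))
        if best is None or o.fun<best[0]: best=(o.fun,o.x)
    return best
def red(pic):
    b,g,r=[pic["frame"][...,i].astype(int) for i in range(3)]
    return ((r>80)&(g<r*.45)&(b<r*.45)).astype(float)
E
python3 - <<'E'
from h import *
np.set_printoptions(precision=4,suppress=True)
pics={n:eyes.read_camera(n) for n in("top","side")}
T=[]
for n,p in pics.items():
    m=red(p); k=cv2.connectedComponentsWithStats(m.astype(np.uint8))
    i=1+np.argmax(k[2][1:,4]); m=(k[1]==i).astype(float); print(n,k[2][i])
    T.append((p,m)); print(fit([T[-1]],M["tray"],[(.53,.03,0)]))
print("tray",fit(T,M["tray"],[(.53,.03,0)]))
for name,key in(("cell_a","L"),("cell_c","C")):
    V=[]
    for n,p in pics.items():
        for d in finder.trace(name,p):
            at=ground(p,d["at"],.004); print(name,n,round(d["p"],2),d["at"],at,d["region"].sum())
            if d["p"]>.4:
                f=fit([(p,d["region"].astype(float))],M[key],[(*at,t) for t in np.arange(0,6.3 if key=="L" else 3.1,.785)]); print(f)
for name in("weight","dish","screwdriver"):
    for n,p in pics.items():
        for d in finder.trace(name,p)[:1]: print(name,n,d["p"],ground(p,d["at"],.01))
print(env.get_time_s())
E
```

```text
top [276 172  58  65 396]
(np.float64(1.7660724896019013), array([0.5273, 0.0388, 0.0095]))
side [330 233  66  39 258]
(np.float64(1.0), array([ 0.3702,  0.0768, -0.2567]))
tray (np.float64(1.0), array([ 0.3907,  0.1094, -0.5616]))
cell_a top 0.95 [293.6, 470.8] [ 0.479  -0.3044] 1115
(np.float64(0.49123362349424077), array([ 0.4902, -0.3061,  4.7022]))
cell_a top 0.94 [229.4, 465.7] [ 0.6127 -0.2965] 936
(np.float64(0.04878498407910172), array([ 0.624 , -0.2831,  4.3651]))
cell_a top 0.69 [292.4, 167.1] [0.4851 0.3251] 919
(np.float64(0.045398877723015214), array([0.477 , 0.3152, 7.4439]))
cell_a side 0.81 [183.7, 282.0] [0.4873 0.3105] 346
(np.float64(0.16183837696928483), array([0.477 , 0.3096, 1.1845]))
cell_a side 0.79 [387.8, 350.5] [ 0.6176 -0.2936] 1242
(np.float64(0.06823592561017966), array([ 0.6252, -0.2855,  4.3366]))
cell_a side 0.77 [400.8, 271.0] [ 0.4858 -0.313 ] 1550
(np.float64(0.4854876660341556), array([ 0.4801, -0.3235,  1.5836]))
cell_c top 0.95 [293.6, 470.8] [ 0.479  -0.3044] 1115
(np.float64(0.03883935637035084), array([ 0.4833, -0.3119, -1.171 ]))
cell_c top 0.94 [229.4, 465.7] [ 0.6127 -0.2965] 936
(np.float64(0.5624350594938831), array([ 0.6155, -0.2818,  1.6203]))
cell_c top 0.69 [292.4, 167.1] [0.4851 0.3251] 919
(np.float64(0.6025475260833387), array([0.485 , 0.3145, 1.636 ]))
cell_c side 0.81 [183.7, 282.0] [0.4873 0.3105] 346
(np.float64(0.5685707809135214), array([0.4883, 0.3221, 1.5307]))
cell_c side 0.79 [387.8, 350.5] [ 0.6176 -0.2936] 1242
(np.float64(0.581917211328976), array([ 0.6149, -0.2686,  1.3731]))
cell_c side 0.77 [400.8, 271.0] [ 0.4858 -0.313 ] 1550
(np.float64(0.048812144212523716), array([ 0.4844, -0.3139,  1.9777]))
weight top 0.78 [0.572  0.1571]
weight side 0.86 [0.5732 0.1527]
dish top 0.6 [0.6272 0.2257]
dish side 0.72 [0.6326 0.2204]
screwdriver top 0.61 [ 0.4557 -0.0599]
screwdriver side 0.58 [ 0.4529 -0.0572]
0.7
```

```bash
python3 - <<'E'
from h import *
np.set_printoptions(precision=4,suppress=True)
T=[]
for n in("top","side"):
    p=eyes.read_camera(n)
    m=red(p); k=cv2.connectedComponentsWithStats(m.astype(np.uint8))
    i=1+np.argmax(k[2][1:,4]); m=(k[1]==i).astype(float)
    T.append((p,m)); f=fit([T[-1]],M["tray"],[(.6,.035,0),(.597,.03,.03),(.6,.03,-.03)]); print(n,f,m.sum())
    d=finder.trace("tray",p)[0]; print(d["p"],d["region"].sum())
    print(fit([(p,d["region"].astype(float))],M["tray"]+[box(0,127,-54,54,0,0)],[f[1]]))
    d=finder.trace("screwdriver",p)[0]["region"]; r,c=np.where(d)
    print([ground(p,(r[j],c[j]),.01) for j in (r.argmin(),r.argmax(),c.argmin(),c.argmax())])
for q in [(.477,.3152,1.161),(.624,-.283,4.365),(.483,-.312,-1.171)]:
    for t in(q[2],q[2]+np.pi):
        y=np.array([np.cos(t),np.sin(t),0]);z=np.array([0,0,-1.]);R=np.column_stack([np.cross(y,z),y,z])
        print(q,t,env.inverse_kinematics([q[0],q[1],.05],R))
        y=np.array([np.cos(t-q[2]+(3.14159 if 4<q[2] else 0)),np.sin(t-q[2]+(3.14159 if 4<q[2] else 0)),0]);R=np.column_stack([np.cross(y,z),y,z]);print('   end',env.inverse_kinematics([.68,.03,.02],R))
E
```

```text
top (np.float64(0.552762018512989), array([0.6011, 0.0394, 0.0258])) 394.0
0.71 3624
(np.float64(0.021832662424793318), array([0.6007, 0.0392, 0.0301]))
[array([ 0.4818, -0.0533]), array([ 0.3978, -0.0629]), array([ 0.4777, -0.045 ]), array([ 0.4529, -0.0717])]
side (np.float64(1.9155830753353973), array([0.6015, 0.045 , 0.0126])) 266.0
0.57 2347
(np.float64(0.07160246288545244), array([0.6026, 0.0375, 0.002 ]))
[array([ 0.4644, -0.0373]), array([ 0.4464, -0.0755]), array([ 0.3972, -0.0628]), array([ 0.481 , -0.0437])]
(0.477, 0.3152, 1.161) 1.161 [ 0.8574  0.4163 -0.142   0.     -1.0125 -2.838 ]
   end [ 0.2729  0.6327  0.1501  0.     -1.0882  2.8687]
(0.477, 0.3152, 1.161) 4.302592653589793 [ 0.8574  0.4163 -0.142   0.     -1.0125  0.3036]
   end [ 0.2729  0.6327  0.1501  0.     -1.0882 -0.2729]
(0.624, -0.283, 4.365) 4.365 [-0.1985  0.6155  0.2014  0.     -1.1567  1.4219]
   end [ 0.2729  0.6327  0.1501  0.     -1.0882 -0.2729]
(0.624, -0.283, 4.365) 7.506592653589793 [-0.1985  0.6155  0.2014  0.     -1.1567 -1.7197]
   end [ 0.2729  0.6327  0.1501  0.     -1.0882  2.8687]
(0.483, -0.312, -1.171) -1.171 [-0.3017  0.4219 -0.133   0.     -1.016   2.2723]
   end [ 0.2729  0.6327  0.1501  0.     -1.0882  2.8687]
(0.483, -0.312, -1.171) 1.970592653589793 [-0.3017  0.4219 -0.133   0.     -1.016  -0.8693]
   end [ 0.2729  0.6327  0.1501  0.     -1.0882 -0.2729]
```

```bash
cat >> h.py <<'E'
np.set_printoptions(precision=4,suppress=True)
TRAY=np.array([.6007,.0392,.030])
def ori(t):
    y=np.array([np.cos(t),np.sin(t),0]);z=np.array([0,0,-1.]);return np.column_stack([np.cross(y,z),y,z])
def tcp(p,off): return tf(p,[[off[0],off[1],0]])[0][:2]
def intray(x,y,dt=0.): # mm in tray -> pack world pose
    w=tcp(TRAY,(x/1000,y/1000)); return np.array([w[0],w[1],TRAY[2]+dt])
def fz(): return env.get_wrist_force()[2]
def land(p,off,flip,F=10):
    x,y=tcp(p,off); R=ori(p[2]+flip)
    env.goto([x,y,.04],R); env.servo_line([x,y,.016],max_speed=.1); env.dwell(.1); f0=fz()
    hit=env.servo_line([x,y,-.015],max_speed=.02,until_force=F); env.dwell(.1)
    print("land",hit,env.get_position(),"F",fz()-f0,"t",env.get_time_s()); return f0
def trim(f0,F=11,k=None):
    """bring pressing force to F by small z steps, given N per m stiffness k"""
    e=fz()-f0-F
    if abs(e)>2.5 and k:
        q=env.get_position(); q[2]+=np.clip(e/k,-.002,.002); env.servo_line(q,max_speed=.01)
E
python3 - <<'E'
from h import *
env.command_gripper(.4); print(env.get_width())
f0=land((.477,.3152,1.161),(0,-.0165),np.pi,8)
for i in range(2):
    q=np.array(env.get_position()); q[2]-=.0003; env.servo_line(q,max_speed=.01); env.dwell(.1); print(env.get_position(),fz()-f0)
print(f0, env.get_wrist_force(), env.get_wrist_torque())
p=eyes.read_camera("side"); c=p["frame"][110:260,200:400]; cv2.imwrite("pics/s1.png",cv2.resize(c,None,fx=3,fy=3,interpolation=cv2.INTER_CUBIC))
E
```

```text
0.4003915583932747
land True [0.4925 0.3087 0.0063] F 4.098219552476901 t 4.3
[0.4926 0.3088 0.0063] 4.643689669193644
[0.4927 0.3088 0.0063] 5.229049020965111
0.6097664509349181 [-1.7827  0.7241  5.8388] [-0.1574  0.4916  0.0049]
```

View pics/s1.png

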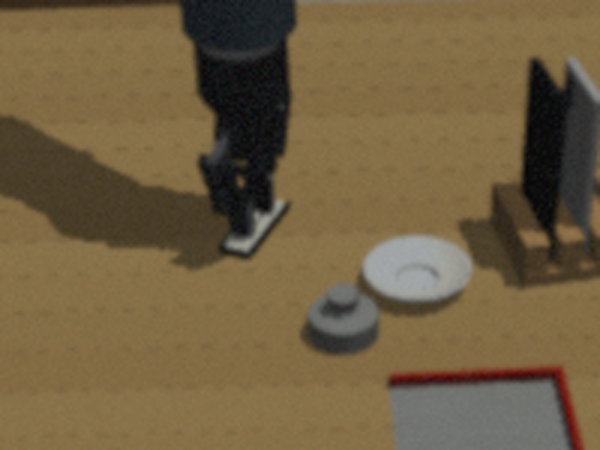

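The crop shows the two fingertips down on the arm's tape of the left L, at crop px (250,225), clear of the dish and weight. Next I calibrate the pressing force.

```bash
python3 - <<'E'
from h import *
x,y=tcp((.477,.3152,1.161),(0,-.0165))
for z in (.0055,.0045,.0035):
    env.servo_line([x,y,z],max_speed=.02); env.dwell(.15); print(z,env.get_position(),env.get_wrist_force(),env.get_time_s())
    if fz()>12: break
E
```

```text
0.0055 [0.4926 0.3088 0.0062] [-1.0728 -0.4873  7.2839] 5.45
0.0045 [0.4929 0.3089 0.0062] [-2.7948 -1.9094 12.4642] 5.85
```

```bash
cat >> h.py <<'E'
def drag(poses,off,flip,z=.0046,speed=.08):
    for p in poses:
        x,y=tcp(p,off); env.servo_line([x,y,z],ori(p[2]+flip),max_speed=speed)
        print("drag",env.get_position()-np.array([x,y,z]),env.get_wrist_force(),env.get_time_s())
def lift():
    q=np.array(env.get_position()); q[2]=.012; env.servo_line(q,max_speed=.02); q[2]=.06; env.servo_line(q,max_speed=.15)
def look(key,guess,tag=None):
    """fit a pack from top picture; guess list"""
    p=eyes.read_camera("top"); out=[]
    for name in(("cell_a","L"),("cell_c","C")):
        if name[1]!=key: continue
        for d in finder.trace(name[0],p):
            at=ground(p,d["at"],.004)
            for g in guess:
                if np.hypot(*(at-g[:2]))<.045 and d["p"]>.3:
                    f=fit([(p,d["region"].astype(float))],M[key],[g])
                    tr=TRAY; dd=f[1][:2]-tr[:2]; c,s=np.cos(tr[2]),np.sin(tr[2])
                    print(key,round(d["p"],2),"cost",f[0],f[1],"in tray mm",1000*(c*dd[0]+s*dd[1]),1000*(-s*dd[0]+c*dd[1]),"yaw",f[1][2]-tr[2]); out.append(f)
    if tag: cv2.imwrite(f"pics/{tag}.png",cv2.resize(p["frame"][150:350,160:420],None,fx=3,fy=3,interpolation=cv2.INTER_CUBIC))
    return out
E
python3 - <<'E'
from h import *
off=(0,-.0165)
drag([(.477,.27,.9),intray(-125,20.5)],off,np.pi)
p=eyes.read_camera("side"); c=p["frame"][160:310,200:400]; cv2.imwrite("pics/s2.png",cv2.resize(c,None,fx=3,fy=3,interpolation=cv2.INTER_CUBIC))
E
```

```text
drag [0.0015 0.0005 0.0016] [-0.2736 -0.5541 11.4144] 6.6083
drag [0.0023 0.0008 0.0016] [ 0.2309  1.7856 11.5576] 9.5167
```

View pics/s2.png

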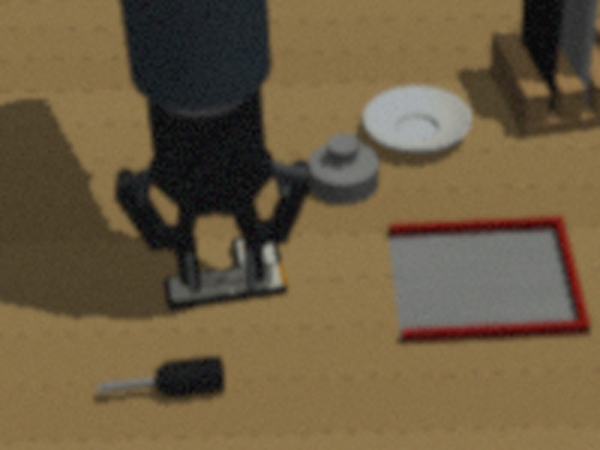

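The pack followed and is aligned with the tray, foot forward (crop px 225,280). The screwdriver and weight are clear of it. Inserting.

```bash
python3 - <<'E'
from h import *
off=(0,-.0165)
drag([intray(50,20.5),intray(82,20.5)],off,np.pi)
lift()
q=np.array(env.get_position())
# next: over L2 while looking
p=(.624,-.283,4.365); x,y=tcp(p,off); env.goto([x,y,.06],ori(p[2]))
look("L",[intray(82,20.5),np.array(p)])
E
```

```text
drag [ 0.0006 -0.0006  0.0015] [-2.3842 -2.4261 10.3199] 11.9083
drag [ 0.0019 -0.0005  0.0015] [ 1.9431 -2.6712  7.1557] 12.4583
L 0.67 cost 0.06199484488631133 [0.664  0.0421 0.8884] in tray mm 63.35900548682384 1.0062974065513863 yaw 0.8583544790108413
L 0.67 cost 5.190885002649708 [ 0.6101 -0.2873  4.7613] in tray mm -0.39299123032563754 -326.6341342794093 yaw 4.7313206774465195
```

```bash
python3 - <<'E'
from h import *
p=eyes.read_camera("top"); cv2.imwrite("pics/t2.png",cv2.resize(p["frame"][150:350,220:480],None,fx=3,fy=3,interpolation=cv2.INTER_CUBIC))
E
```

```text
(no output)
```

View pics/t2.png

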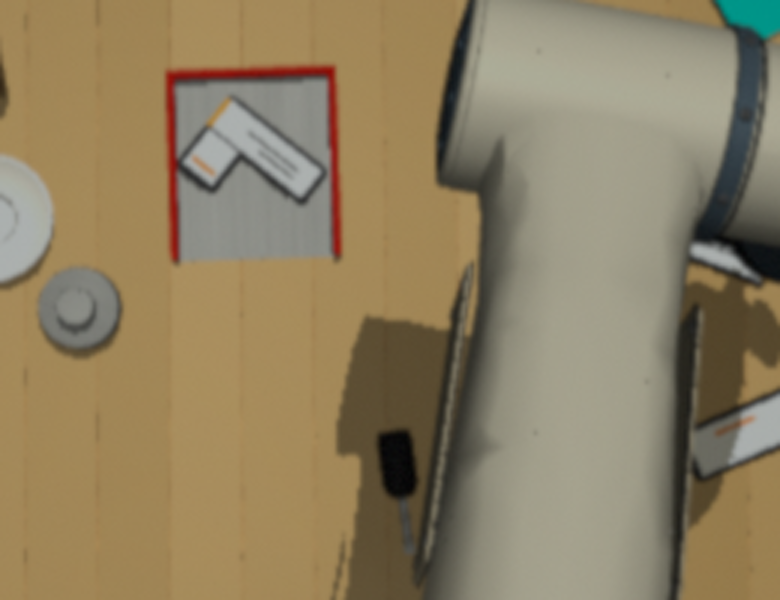

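The view shows the first L in the tray but turned about 49° (crop px 250,150): its toe caught the left wall end. I'll re-land on it, turn it back while it is clear of the walls, then move it left.

```bash
python3 - <<'E'
from h import *
off=(0,-.0165)
f0=land((.664,.0421,.8884),off,np.pi,8)
drag([(.664,.0421,.8884)],off,np.pi,z=.0040)
drag([intray(62.5,2,.6),intray(62.5,3,.3),intray(63,5,0),intray(66,14,0),intray(80,19,0)],off,np.pi,z=.0040,speed=.04)
lift()
p=(.624,-.283,4.365); x,y=tcp(p,off); env.goto([x,y,.06],ori(p[2]))
look("L",[intray(80,19)])
print(env.get_time_s())
E
```

```text
land True [0.6771 0.0317 0.0063] F 5.0522373615318115 t 17.625
drag [ 0.0012 -0.0002  0.0022] [-2.6353  0.2398 11.2735] 17.875
drag [0.0019 0.0001 0.0023] [-0.2567  0.3128 10.5824] 18.2833
drag [ 0.002  -0.      0.0023] [ 0.3222 -0.0058  9.2241] 18.7333
drag [ 0.0018 -0.0001  0.0023] [0.5683 0.2195 9.752 ] 19.1833
drag [ 0.0005 -0.0023  0.0022] [-3.3493 -6.9624 11.8502] 19.5667
drag [ 0.0008 -0.0023  0.0022] [-2.9698 -6.4886 11.859 ] 20.0917
L 0.81 cost 0.07657403488973527 [0.6687 0.0456 0.5857] in tray mm 68.16896399882697 4.36420573011535 yaw 0.555746102817391
22.7083
```

```bash
python3 - <<'E'
from h import *
off=(0,-.0165)
env.command_gripper(.5)
yaw=lambda:(np.arctan2(*np.array(env.get_eef_rot())[[1,0],1])-np.pi-TRAY[2]+np.pi)%(2*np.pi)-np.pi
f0=land((.6687,.0456,.5857),off,np.pi,8)
drag([(.6687,.0456,.5857)],off,np.pi,z=.0034)
print(yaw(),np.array(env.get_eef_rot())[:,2],env.get_wrist_torque(),env.get_finger_force())
for p in [intray(66,-1,.55),intray(66,-1,.3),intray(66,-1,0)]:
    drag([p],off,np.pi,z=.0034,speed=.04); print(yaw(),env.get_wrist_torque())
lift()
p=(.624,-.283,4.365); x,y=tcp(p,off); env.goto([x,y,.06],ori(p[2]))
look("L",[intray(66,-1)])
print(env.get_time_s())
E
```

```text
land True [0.6781 0.0318 0.0052] F 3.4778160537942124 t 25.5083
drag [ 0.0009 -0.0001  0.0018] [-0.8789  0.4567  9.6147] 25.7583
0.5563863179912465 [ 0.0025 -0.0005 -1.    ] [-0.0536  0.7343  0.023 ] 4.835945907980204
drag [ 0.0015 -0.0001  0.0019] [0.1663 0.2599 8.6415] 26.0583
0.5505762339805296 [-0.0558  0.1078  0.0018]
drag [0.0014 0.0002 0.0019] [-0.8509  1.6545  8.8906] 26.4583
0.3002943856348246 [ 0.2811  0.2835 -0.0581]
drag [0.0015 0.0003 0.0018] [0.166  1.1528 9.1024] 26.9083
0.0003745277582085649 [0.3643 0.2831 0.034 ]
29.525
```

```bash
python3 - <<'E'
from h import *
p=eyes.read_camera("top"); cv2.imwrite("pics/t3.png",cv2.resize(p["frame"][150:350,220:480],None,fx=3,fy=3,interpolation=cv2.INTER_CUBIC))
for n in ("cell_a","cell_a_heel","cell_b"):
  for d in finder.trace(n,p):
    at=ground(p,d["at"],.004); print(n,d["p"],at)
    if np.hypot(*(at-[.66,.04]))<.06: print(fit([(p,d["region"].astype(float))],M["L"],[intray(66,-1,a) for a in (0,.3,-.3)]))
E
```

```text
cell_a 0.84 [0.6768 0.0329]
(np.float64(0.0546218487394958), array([0.6667, 0.0431, 0.1394]))
cell_a 0.82 [ 0.4831 -0.3117]
cell_a 0.66 [ 0.5948 -0.2874]
cell_a_heel 0.93 [0.6817 0.034 ]
(np.float64(0.12620816003168944), array([0.6669, 0.0423, 0.1144]))
cell_a_heel 0.74 [ 0.4825 -0.3165]
cell_b 0.84 [0.6768 0.0329]
(np.float64(0.0546218487394958), array([0.6667, 0.0431, 0.1394]))
cell_b 0.82 [ 0.4831 -0.3117]
cell_b 0.66 [ 0.5948 -0.2874]
```

View pics/t3.png

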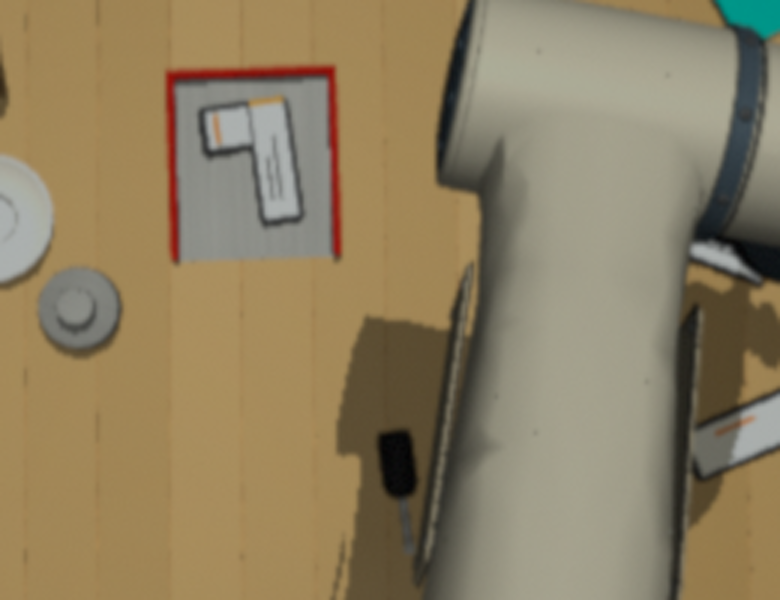

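The view shows L1 upright in the tray with about 0.11 rad of yaw left (crop px 250,160). Fast rotation slips and slow rotation holds. I'll square it against the back wall and then move it left. Then I fetch C, turning it slowly.

```bash
python3 - <<'E'
from h import *
off=(0,-.0165)
land((.6667,.0431,.1394),off,np.pi,8)
drag([intray(80,6,-.03)],off,np.pi,z=.0030,speed=.02)
drag([intray(87,8,0)],off,np.pi,z=.0030,speed=.03)
drag([intray(86,22,0)],off,np.pi,z=.0030,speed=.03)
lift()
p=np.array((.483,-.312,1.970)); env.goto([p[0],p[1],.03],ori(p[2]))
look("L",[intray(83,20)]); look("C",[p])
print(env.get_time_s())
E
```

```text
land True [0.6692 0.0267 0.0053] F 5.394373806735262 t 32.45
drag [ 0.0008 -0.0004  0.0022] [-3.0503 -0.0923 10.9153] 33.2417
drag [-0.0034 -0.0022  0.0022] [-17.267   -2.7825  20.9918] 33.65
drag [-0.0024 -0.0033  0.0022] [-13.1221  -7.8449  19.0905] 34.2667
L 0.71 cost 0.04196884233145312 [0.6832 0.0598 0.008 ] in tray mm 83.06962207886544 18.12991242475613 yaw -0.022032942266453387
37.0917
```

```bash
python3 - <<'E'
from h import *
off=(0,0)
p=np.array((.483,-.312,1.9705))
land(p,off,0,8)
drag([(.54,-.1,1.9705)],off,0,z=.0035,speed=.11)
drag([(.525,.03,2.5)],off,0,z=.0035,speed=.09)
q=intray(-76,-26,np.pi); d=np.hypot(q[0]-.525,q[1]-.03)
drag([q],off,0,z=.0035,speed=d/1.8)
pic=eyes.read_camera("side"); c=pic["frame"][160:310,200:400]; cv2.imwrite("pics/s4.png",cv2.resize(c,None,fx=3,fy=3,interpolation=cv2.INTER_CUBIC))
E
```

```text
land True [ 0.4831 -0.3122  0.0052] F 5.512158162000451 t 38.6833
drag [ 0.0016 -0.0005  0.0017] [-0.7934 -2.3468 10.9803] 40.825
drag [0.0018 0.0001 0.0017] [ 0.2242 -1.0115 12.7221] 42.425
drag [0.002  0.0008 0.0017] [-0.2638  2.2505 11.8097] 44.375
```

View pics/s4.png

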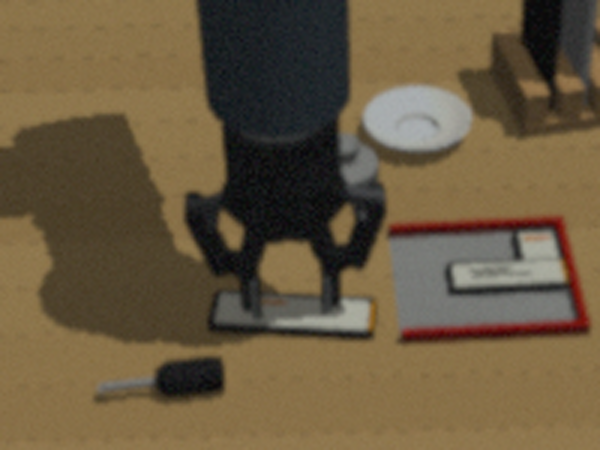

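C is at the mouth (crop px 290,315), about 0.15 rad short in yaw. I'll fit it from the side view to correct it.

```bash
python3 - <<'E'
from h import *
p=eyes.read_camera("side"); g=intray(-76,-26)
for d in finder.trace("cell_c",p):
    at=ground(p,d["at"],.004); print(d["p"],at,d["region"].sum())
    if np.hypot(*(at-g[:2]))<.05:
        m=d["region"].astype(np.uint8); m=cv2.morphologyEx(m,cv2.MORPH_CLOSE,np.ones((9,9))).astype(float)
        f=fit([(p,m)],M["C"],[g,g-[0,0,.15]]); print(f,g)
t=finder.trace("tray",p)[0]
print(env.get_position(),env.get_time_s())
E
```

```text
0.81 [0.5231 0.0035] 722
(np.float64(0.07416010990383413), array([ 0.5274,  0.0055, -0.1128])) [0.5255 0.0109 0.03  ]
0.72 [ 0.6179 -0.296 ] 1254
0.62 [0.6964 0.0445] 622
[0.5275 0.0118 0.0052] 44.575
```

```bash
python3 - <<'E'
from h import *
off=(0,0)
def T(x,y): return intray(x,y,np.pi+.17)
drag([T(-70,-21)],off,0,z=.0033,speed=.008)
drag([T(-30,-21)],off,0,z=.0031,speed=.06)
drag([T(-25,-32)],off,0,z=.0031,speed=.03)
drag([T(20,-31)],off,0,z=.0028,speed=.06)
drag([T(62,-32)],off,0,z=.0026,speed=.06)
lift()
o=(0,-.0165);p=np.array((.624,-.283,4.365)); x,y=tcp(p,o); env.goto([x,y,.03],ori(p[2]))
look("C",[intray(62,-33)]);look("L",[intray(83,20)]);print(env.get_time_s())
E
```

```text
drag [ 0.0012 -0.0003  0.0019] [-1.357 -2.231 13.87 ] 45.7
drag [ 0.0013 -0.0002  0.002 ] [-1.4307 -1.2831 15.0267] 46.5167
drag [0.0018 0.0003 0.0021] [-0.5193  0.9196 12.5928] 47.0667
drag [ 0.0012 -0.0005  0.0024] [-2.7635 -1.2906 14.2488] 47.9667
drag [0.0008 0.0006 0.0026] [-5.0009  3.3335 15.2565] 48.8167
C 0.96 cost 0.04903879359963163 [0.663  0.0091 0.0797] in tray mm 61.39341293049697 -31.944923229371888 yaw 0.049650396446042966
L 0.63 cost 0.07387226235523449 [0.6828 0.0633 0.0487] in tray mm 82.77136938263565 21.652399377433426 yaw 0.01867545963988726
51.425
```

```bash
python3 - <<'E'
from h import *
off=(0,-.0165)
p=np.array((.624,-.283,4.365))
land(p,off,0,8)
drag([(.54,-.11,3.75)],off,0,z=.0032,speed=.10)
drag([intray(-62,18,np.pi-.14)],off,0,z=.0035,speed=.085)
p=eyes.read_camera("side"); g=intray(-62,18,np.pi)
for d in finder.trace("cell_a",p):
    at=ground(p,d["at"],.004); print(d["p"],at,d["region"].sum())
    if np.hypot(*(at-g[:2]))<.06:
        m=d["region"].astype(np.uint8); m=cv2.morphologyEx(m,cv2.MORPH_CLOSE,np.ones((9,9))).astype(float)
        print(fit([(p,m)],M["L"],[g,g-[0,0,.15],g+[0,0,.15]]),g)
c=p["frame"][160:310,200:400]; cv2.imwrite("pics/s5.png",cv2.resize(c,None,fx=3,fy=3,interpolation=cv2.INTER_CUBIC))
print(env.get_position(),env.get_time_s())
E
```

```text
land True [ 0.6086 -0.2775  0.0052] F 3.191623808019277 t 53.0167
drag [ 0.0021 -0.0005  0.002 ] [ 0.8492 -1.0121 12.5824] 55.1333
drag [ 0.0013 -0.0003  0.0017] [ 0.0885 -2.618  12.351 ] 57.2667
0.81 [0.6933 0.0426] 581
0.8 [0.5351 0.0624] 579
(np.float64(0.10333621213575153), array([0.5392, 0.0478, 3.0011])) [0.5382 0.0553 3.1716]
0.74 [0.6621 0.011 ] 594
[0.5414 0.0714 0.0052] 57.3667
```

View pics/s5.png

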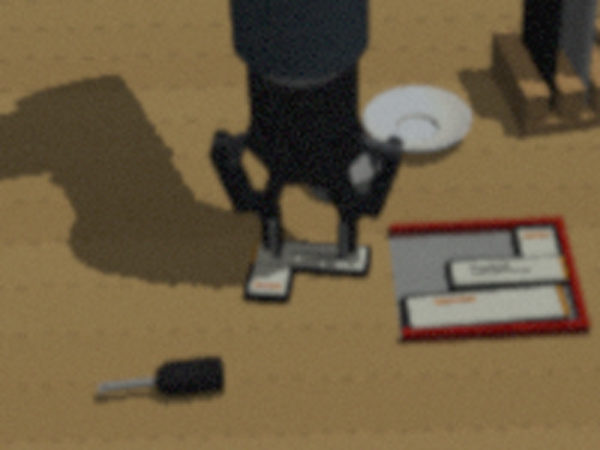

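L2 is at the mouth (crop px 305,262) and needs about +0.15 rad. I'll turn it, enter part way clear of L1, and square it on the left wall. Then I check before the final push.

```bash
python3 - <<'E'
from h import *
off=(0,-.0165)
def T(x,y,a=.015): return intray(x,y,np.pi+a)
drag([T(-55,18)],off,0,z=.0032,speed=.008)
drag([T(-13,18)],off,0,z=.0030,speed=.06)
drag([T(-11,23)],off,0,z=.0030,speed=.02)
p=eyes.read_camera("side")
c=p["frame"][200:290,250:410]; cv2.imwrite("pics/s6.png",cv2.resize(c,None,fx=5,fy=5,interpolation=cv2.INTER_CUBIC))
print(env.get_time_s())
E
```

```text
drag [0.0012 0.0002 0.002 ] [-2.0988  0.1816 15.4731] 58.075
drag [ 0.0013 -0.0001  0.0022] [-2.1121 -1.1454 15.5997] 58.925
drag [ 0.0013 -0.0004  0.0022] [-1.8663 -2.6109 13.6243] 59.3417
59.3917
```

View pics/s6.png

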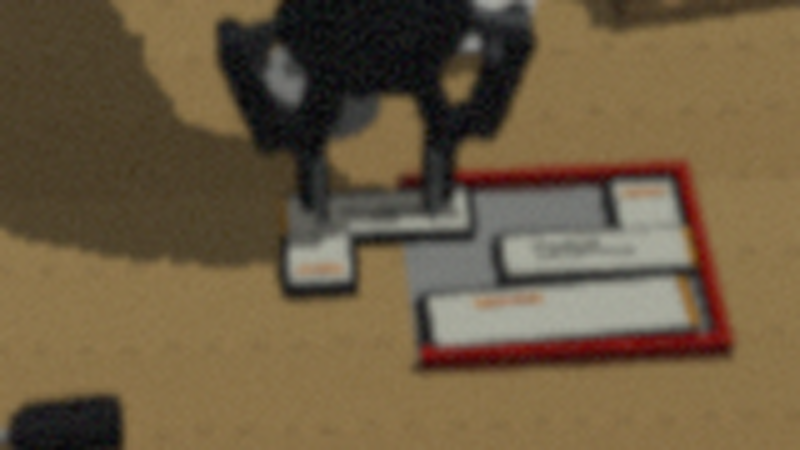

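L2 is parallel to L1, with a gap of about 4 mm to L1's arm and about 7 mm to C (crop px 470,235 and 420,295). Pushing it in.

```bash
python3 - <<'E'
from h import *
off=(0,-.0165)
def T(x,y,a=.015): return intray(x,y,np.pi+a)
drag([T(20,22.5)],off,0,z=.0028,speed=.06)
drag([T(49,22)],off,0,z=.0026,speed=.05)
lift()
env.goto([.5,-.24,.1],ori(np.pi-.3)); print(env.get_time_s())
p=eyes.read_camera("top"); cv2.imwrite("pics/t7.png",cv2.resize(p["frame"][160:250,260:350],None,fx=6,fy=6,interpolation=cv2.INTER_CUBIC))
look("C",[intray(62,-33)]);look("L",[intray(83,20),intray(47.5,20.5,np.pi)])
print(env.get_time_s())
E
```

```text
drag [ 0.0016 -0.0001  0.0024] [-1.7415 -0.0529 13.6534] 60.0583
drag [ 0.001  -0.0001  0.0026] [-4.2315 -1.0614 14.7753] 60.7917
63.2167
C 0.71 cost 0.049457596422169244 [0.664  0.0089 0.0768] in tray mm 62.39453949733733 -32.19150638074406 yaw 0.04683226055898787
L 0.8 cost 0.06429916944943917 [0.6486 0.0604 3.1575] in tray mm 48.558316817636516 19.7104534313955 yaw 3.12745162088364
L 0.74 cost 0.045239864028274915 [0.6831 0.0629 0.0357] in tray mm 83.10469858922177 21.263738328793043 yaw 0.005722903533640522
63.4667
```

View pics/t7.png

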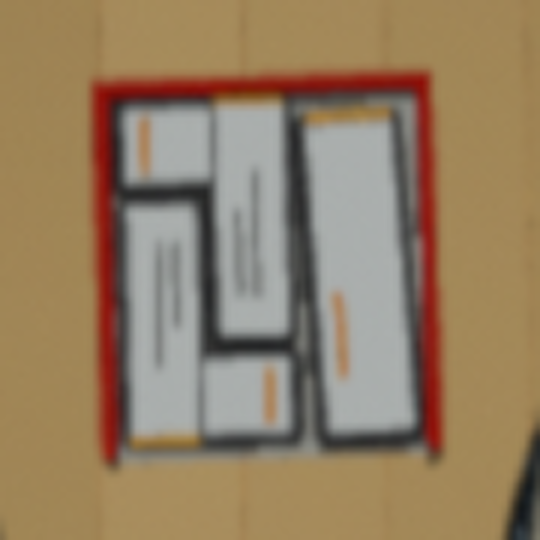

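All three packs are flat and interlocked inside the walls. Their front ends (crop row about 447) are behind the tray's front edge (row about 460), and the fits agree: 3–4 mm inside. The robot is clear, so I'm handing in.

```bash
python3 -c "
from plant import env
print(env.hand_in())"
```

```text
the job is handed in; nothing more can be done
None
```

I handed the job in at about 63.5 s of the 72 s limit: in the last picture all three packs lie flat in the tray, the two L packs interlocked beside the long one, with their front ends about 3–4 mm inside the open edge; the first L caught a wall end on the way in and had to be turned back, and the hand-in gave no verdict.

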